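Sight through a filter tube against a screen

TASK

Take the white screen panel out of its storage rack and slide it fully home into the slot of the aluminium stand, and let go of it. Then draw the steel filter tube out of its sloping holder and hold it level in the air in front of the screen, its middle at the sight point and its bore pointing squarely at the screen, touching nothing but the gripper; finish while still holding it there. Leave the other things on the bench where they are.

Things in the scene. Friction and masses are not known exactly. Their poses are not given: they have to be found in the camera images.
- panel: White plastic screen panel, 10 mm thick (its x), 120 mm wide (its y), 150 mm high (its z), 0.2 kg, loose, starts standing upright in the front slot of the rack. Origin: centre of its lower edge face. Grip it across the 10 mm near its top edge.
- rack: Fixed grey rack, base 160 x 160 x 6 mm; front slot at the origin 15 mm wide (x), 127 mm long (y), floor 10 mm and rim 40 mm above the bench; the panel stands on that floor, its top edge at 160 mm. A fixed steel plate, top at 85 mm, stands 75 mm behind the slot (+x). Origin: on the bench under the slot's centre.
- stand: Fixed aluminium stand, 33 x 145 mm, on a foot 100 x 170 x 8 mm. Slot at the origin: 12.5 mm wide (x), 125 mm long (y), open on top; sloping lips widen the mouth about 4 mm each side. Lips end 60 mm, straight walls 50 mm, floor 10 mm above the bench. Origin on the bench under the slot; x away from the robot, z up. Panel fully home: its origin 10 mm above this one; either way round.
- sight (a point): The sight point, an empty point in the air that moves with the stand: 115 mm in front of the slot's centre (towards the robot, the stand's -x), 110 mm above the bench. The middle of the tube must be held here. Axes as the stand's.
- tube: Steel filter tube, 150 mm long, 32 mm outside diameter with an open 22 mm bore, and a collar 42 mm across on the last 12 mm of its top end; about 0.3 kg, loose. Origin: centre of its lower (plain) end; z along its axis towards the collar. It starts in the holder leaning 45 degrees towards the robot, the plain end 45 mm deep in the sleeve.
- tube_mid (a point): Middle of the tube on its axis, 75 mm from either end; the centre of mass is about 5 mm from it towards the collar.
- holder: Fixed holder, foot 130 x 90 x 10 mm; black square sleeve, 50 mm wide, axis leaning 45 degrees towards the holder's -x (the robot's side). Sleeve floor centre: 30 mm in +x of the origin, 40 mm up; 45 mm deep along the axis, about 3 mm play. Beyond it only a tongue 14 mm wide bears the tube from below, to 95 mm from the sleeve floor. Origin: on the bench; z up.
- housing: Bystander: solid brass filter housing, an upright stepped cylinder 50 mm across and 78 mm high, loose on the bench. Origin: centre of its underside as it was made. Leave alone.
- beaker: Bystander: glass beaker, 70 mm across and 85 mm high, loose on the bench. Origin: centre of its underside as it was made. Leave alone.
- gauge: Bystander: round pressure gauge lying on its back, 60 mm across, 26 mm high, with a brass stem, loose on the bench. Origin: centre of its underside as it was made. Leave alone.
- bottle: Bystander: plastic bottle, 64 mm across and 150 mm high, loose on the bench. Origin: centre of its underside as it was made. Leave alone.
- wrench: Bystander: steel wrench lying flat, 170 mm long, loose on the bench. Origin: centre of its underside as it was made. Leave alone.
- dish: Bystander: shallow white dish, 90 mm across and 20 mm high, loose on the bench. Origin: centre of its underside as it was made. Leave alone.

How it is judged:
By the outcome, as a careful person would: the job done as asked, in the order asked, and still so for the second after the job is handed in, while the arm keeps its last pose, push and grip.
It also fails if it takes over 59 s, if anything falls off the work surface, if the arm or the gripper's body presses on something with over 40 N, if the wrist force passes 120 N, or if a joint passes its speed limit or range.

ROBOT

A 6-joint arm with a two-finger parallel gripper is mounted at the origin on the work surface. World frame = base frame: x ahead of the robot, y to its left, z up, the work surface at z = 0. Lengths are in m, angles in degrees, forces in N, time in s.
With the tool pointing down it reaches from about 0.425 to 1.125 m from the base axis. Payload 14.9 kg.
Tool frame: the origin (TCP) lies at the very end of the fingers, on their centre line; the grasp point (between the pads) lies ctrl.grip_depth behind it (ctrl.grip_depth is the distance from the TCP to the grasp point, in m); z points along the fingers, y is the line along which they close (so a half turn about z gives the same grasp; the last joint's range is limited). The gripper opens to 91 mm and grips with 3 to 60 N. Pads are 32 mm wide; open, the fingers measure 118 mm over their backs; the gripper's body (76 mm by 178 mm) begins 60 mm behind the grasp point.
Start: joints at [-76.049, 21.709, 99.362, -0, 58.929, -1.908], TCP at [0.191, -0.673, 0.214] pointing down, gripper open.
Joint ranges: [-158.91, 158.91], [-42.39, 125.64], [0.06, 152.35], [-60.88, 240.88], [17.5, 164.5], [-176.32, 176.32]. Speed limits (degrees/s): [108.29, 108.29, 136.94, 180, 180, 180].

INTERFACE

Orientations are given as a 3x3 rotation matrix whose columns are the frame's x, y, z axes.
In Python, from bench import ctrl gives the robot as it stands.
- The arm moves only by the tool send_rows, never from a script. Its argument "targets" is a list of rows, each a list of 2 entries, a list of its own where there are three numbers: the shift along the tool's x, y, z as a fraction of full scale, then the turn, a rotation vector about the tool's x, y, z as a fraction of full scale. A call has 1 to 8 rows; each row shifts and turns the commanded pose from where the row before left it, along the tool's axes as they then stand; what a row does not reach is not made up. Full scale, the value 1, is 0.05 m for a shift and 180 degrees for a turn. A row lasts 1/8 s, in which the tool goes at most 62.5 mm and 10.7 degrees, less where a joint would pass 70% of its speed; a pose out of reach is approached as far as the arm can. A call with a number of a shift or a turn outside -1 to 1 is refused whole. A call with a gripper value outside its range is refused whole. "gripper" is the finger opening in mm, from 0 to 91.2, set as the call begins (left out, the last holds). The fingers move at their own pace and stop on an object; the grip force is fixed at half the most. Time passes only in rows, so rows that do not move let the fingers close. It gives the time, the measured TCP pose, the force, the opening and the grip force at its end, in the units of the state.
- ctrl.observe(): the state, without advancing time (a new reading comes with each control period).
- ctrl.read_camera(name): name is "side" or "top"; returns the picture (420x560x3 uint8, blue, green, red); there is no depth.
- ctrl.camera_params(name): a dict with "camera_matrix" (3x3 intrinsics, pixels), "R" (3x3) and "t" (3): a world point X has camera coordinates R X + t. Camera axes: x right, y down, z forward; pixel columns grow to the right and rows downward; lengths in m; the calibration is good to about 2 mm. A picture is of the moment at which its call begins. camera_params takes no time and is no camera call.
- ctrl.finish_job(): hands the job in; it is judged then, once.
The state is a dict: "time_s": time; "joints": joint angles; "joint_velocities": joint speeds; "tau": joint torques, N m; "ee_pos": TCP position; "tool_rot": TCP orientation; "force": force on the tool from outside, world axes, zero at the start; "moment": the same for the moment, N m; "grip_width": finger opening in m; "grasp_force": force on a finger pad.
Only numpy, scipy, OpenCV 4.12 (cv2) and the standard library are available. Lean on these libraries where they do the work, as an engineer would, in place of code of your own. Each camera call takes 0.05 s, during which the arm holds its last target. There are 200 camera calls.

## Working session

There is one attempt and no reset: what is moved stays moved. The work goes in short steps, Python scripts to look and compute and a tool call to move; the robot and the scene stay as the last step left them, time stands still between calls to the robot, and variables do not carry over. Pictures are saved under pics/ and viewed, at most 10 in all, crops included, and the job is handed in when it is done.

Besides the shell and the picture viewer there is one more tool, called after "Request:" as a command line: name --argument value ..., lists and objects as JSON in quotes. send_rows: Moves the arm, as the interface text tells. Shift numbers are shares of 0.05 m and turn numbers shares of 180 degrees, none past 1 either way. Its arguments: {"type":"object","properties":{"targets":{"type":"array","items":{"type":"array"}},"gripper":{"type":"number"}},"required":["targets"]}

```bash
mkdir -p pics; ls; python3 - <<'E'
from bench import ctrl
import cv2,numpy as np
np.set_printoptions(precision=4,suppress=True)
print(ctrl.grip_depth, ctrl.observe())
for n in("side","top"):
    cv2.imwrite(f"pics/{n}0.png",ctrl.read_camera(n)); p=ctrl.camera_params(n); print(n,p, -np.array(p["R"]).T@p["t"])
E
```

```text
pics
0.0188 {'time_s': 0.0, 'joints': array([-76.0495,  21.7384,  99.3939,  -0.0003,  58.9278,  -1.9108]), 'joint_velocities': array([-0.0281, -0.0689,  0.0214, -0.0507, -0.0216,  0.023 ]), 'tau': array([ -0.0024, -76.3732, -43.4371,   0.065 ,   0.0424,  -0.    ]), 'ee_pos': array([ 0.1912, -0.673 ,  0.2133]), 'tool_rot': array([[ 0.9619,  0.2733, -0.0003],
       [ 0.2733, -0.9619,  0.001 ],
       [ 0.    , -0.001 , -1.    ]]), 'force': array([-0.2825,  0.6476, -0.5723]), 'moment': array([-0.0074,  0.0176, -0.007 ]), 'grasp_force': 0.0, 'grip_width': 0.0908058228509756}
side {'camera_matrix': array([[420.6038,   0.    , 280.4897],
       [  0.    , 420.6038, 214.318 ],
       [  0.    ,   0.    ,   1.    ]]), 'R': array([[-0.9264, -0.3766, -0.0032],
       [-0.2762,  0.6851, -0.674 ],
       [ 0.256 , -0.6235, -0.7387]]), 't': array([0.516 , 0.2505, 1.2254])} [0.2335 0.7868 1.0757]
top {'camera_matrix': array([[538.6972,   0.    , 285.6436],
       [  0.    , 538.6972, 213.5804],
       [  0.    ,   0.    ,   1.    ]]), 'R': array([[-0.0162, -0.9998,  0.0106],
       [-0.9863,  0.0143, -0.1642],
       [ 0.1641, -0.0131, -0.9864]]), 't': array([-0.0099,  0.5771,  1.7661])} [0.2793 0.0051 1.8369]
```

View pics/side0.png

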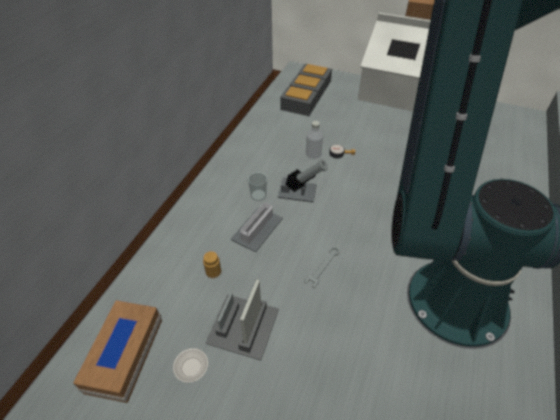

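View pics/top0.png

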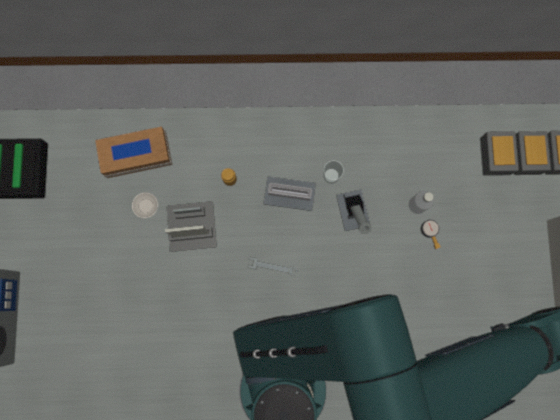

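The side view shows the panel and rack at about (250,320), the stand at (257,222) and the holder with tube at (300,180). The top view shows the panel and rack at (190,228), the stand at (290,192), and the holder with tube at (355,210). I'll zoom in.

```bash
python3 - <<'E'
import cv2,numpy as np
t=cv2.imread("pics/top0.png");s=cv2.imread("pics/side0.png")
f=lambda im,r0,r1,c0,c1,k:cv2.resize(im[r0:r1,c0:c1],None,fx=k,fy=k,interpolation=cv2.INTER_CUBIC)
a=f(t,160,260,155,225,5.7);b=f(t,165,240,255,380,6)
cv2.imwrite("pics/tz.png",np.vstack([f(t,165,260,155,225,4)[:300],]) if 0 else cv2.resize(t[160:260,155:385],(782,340),interpolation=cv2.INTER_CUBIC)) # 3.4x
cv2.imwrite("pics/sz.png",cv2.resize(s[150:360,200:340],(400,600),interpolation=cv2.INTER_CUBIC)) #2.857
E
```

```text
(no output)
```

View pics/tz.png

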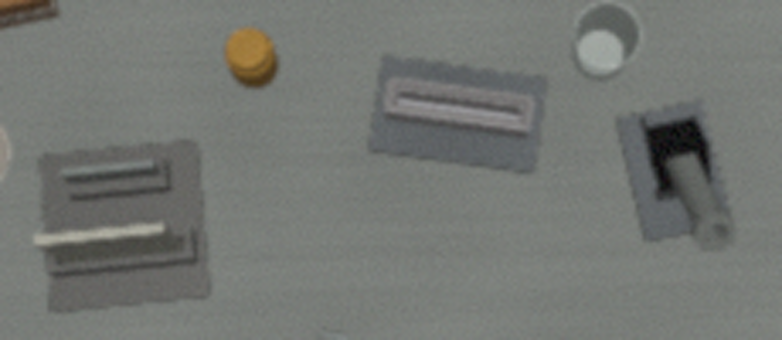

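View pics/sz.png

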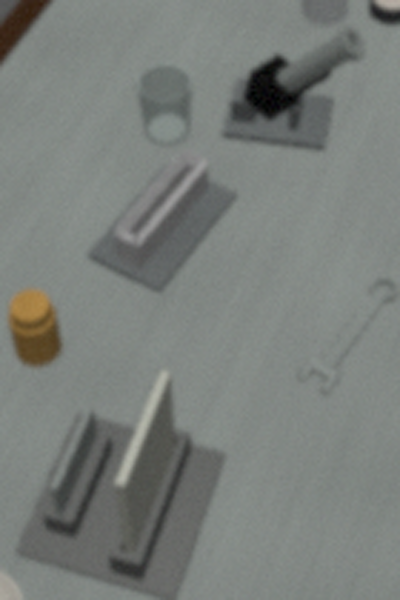

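The zooms show the panel's cream top edge at tz (36,239)-(165,229), and the stand's pinkish rim rectangle at (388,80)-(535,130) with a dark slot. The holder's black sleeve is at (680,145) and the collar at (714,228). In sz the panel top edge runs (120,480)-(165,375), the stand rim (118,232)-(205,165). Next: masks and rays.

```bash
cat > h.py <<'E'
import cv2,numpy as np
from bench import ctrl
np.set_printoptions(precision=4,suppress=True)
P={n:ctrl.camera_params(n) for n in("top","side")}
def ray(n,uv):
    p=P[n];R=np.array(p["R"]);d=R.T@np.linalg.solve(p["camera_matrix"],[uv[0],uv[1],1.]);return -R.T@p["t"],d
def onz(n,uv,z):
    c,d=ray(n,uv);return c+d*(z-c[2])/d[2]
def tri(a,b):
    (c1,d1),(c2,d2)=ray("top",a),ray("side",b);d1/=np.linalg.norm(d1);d2/=np.linalg.norm(d2)
    s=np.linalg.lstsq(np.c_[d1,-d2],c2-c1,rcond=None)[0];p,q=c1+s[0]*d1,c2+s[1]*d2
    return (p+q)/2,np.linalg.norm(p-q)
def proj(n,X):
    p=P[n];q=p["camera_matrix"]@(np.array(p["R"])@X+p["t"]);return q[:2]/q[2]
def comp(mask,box):
    r0,r1,c0,c1=box;m=np.zeros_like(mask,np.uint8);m[r0:r1,c0:c1]=mask[r0:r1,c0:c1]
    n,l,s,c=cv2.connectedComponentsWithStats(m,connectivity=8);k=1+np.argmax(s[1:,4]);return l==k
E
python3 - <<'E'
from h import *
t=cv2.imread("pics/top0.png").astype(int);s=cv2.imread("pics/side0.png").astype(int)
def pr(name,im,pts):
    for u,v in pts: print(name,(u,v),im[v,u])
pr("panel/front/base",t,[(185,229),(190,229),(190,233),(172,240),(200,237)])
pr("stand rim/slot/foot/bench",t,[(290,185),(290,191),(290,196),(290,203),(290,220),(272,205)])
pr("sl/tube/foot",t,[(354,198),(359,213),(345,217),(365,228)])
m=t.sum(2)
print(m[222:245,190]);print(m[222:245,175])
print("rg");print((t[:,:,2]-t[:,:,1])[178:212,290]); print(m[178:212,290])
pr("side panel",s,[(250,300),(245,312),(252,310),(250,225),(256,217)])
print(s.sum(2)[300,235:270]);print((s[:,:,2]-s[:,:,1])[222,235:280])
E
```

```text
panel/front/base (185, 229) [146 159 159]
panel/front/base (190, 229) [123 131 131]
panel/front/base (190, 233) [66 70 72]
panel/front/base (172, 240) [68 67 67]
panel/front/base (200, 237) [73 75 75]
stand rim/slot/foot/bench (290, 185) [119 118 116]
stand rim/slot/foot/bench (290, 191) [128 127 128]
stand rim/slot/foot/bench (290, 196) [96 95 98]
stand rim/slot/foot/bench (290, 203) [100  97  94]
stand rim/slot/foot/bench (290, 220) [121 125 122]
stand rim/slot/foot/bench (272, 205) [91 92 90]
sl/tube/foot (354, 198) [19 24 24]
sl/tube/foot (359, 213) [ 99 103 100]
sl/tube/foot (345, 217) [107 106 100]
sl/tube/foot (365, 228) [92 96 90]
[301 285 301 293 329 456 473 385 265 215 219 208 229 252 296 289 206 218
 282 306 308 303 316]
[308 295 305 292 295 344 444 498 475 309 217 214 214 216 220 268 286 249
 198 258 305 301 303]
rg
[-6 -3 -4 -4 -1 -5 -4 -2  1  5  2 -1  1  1  1  2  2  0  3  0 -1 -3 -5 -4
 -3 -3 -3 -1 -2 -5 -3 -3 -3 -4]
[365 317 292 290 290 291 306 353 347 355 335 295 269 383 448 394 391 368
 289 230 265 296 299 295 297 291 291 288 288 290 324 360 362 361]
side panel (250, 300) [156 168 166]
side panel (245, 312) [160 172 171]
side panel (252, 310) [79 85 83]
side panel (250, 225) [100  99 101]
side panel (256, 217) [113 111 112]
[283 298 295 301 297 303 297 301 306 304 314 345 419 491 520 490 399 303
 252 247 235 236 246 247 250 282 319 345 358 375 382 390 394 399 400]
[-7 -6 -5 -6 -6 -5 -6 -6 -6 -4 -5 -4 -2 -1  0  2  1  0 -1  0 -1 -1  0  1
  1  1 -2  2  0 -1  0  1 -3 -4 -4 -5 -5 -6 -4 -3 -4 -3 -7 -3 -5]
```

```bash
python3 - <<'E'
from h import *
ims={}
for n in P: ims[n]=np.mean([ctrl.read_camera(n).astype(float) for _ in range(6)],0)
np.savez("avg.npz",**ims)
t,s=ims["top"],ims["side"]
def bright(n,im,box,th):
    m=comp((im.sum(2)>th),box); v,u=np.nonzero(m); 
    r=cv2.minAreaRect(np.c_[u,v].astype(np.float32)); c=np.array([u.mean(),v.mean()])
    w=np.linalg.eigh(np.cov(np.c_[u,v].T))[1][:,1]; q=(np.c_[u,v]-c)@w
    e=[c+w*(q.min()-.3),c+w*(q.max()+.3)]; X=[onz(n,x,.16) for x in e]
    d=X[1]-X[0]; print("panel",n,len(u),c,onz(n,c,.16),X,np.linalg.norm(d),"yaw",np.degrees(np.arctan2(d[1],d[0])))
bright("top",t,(222,240,160,212),380)
bright("side",s,(270,330,235,265),400)
# feet
def foot(n,im,box,z,name):
    g=cv2.GaussianBlur(2*im[:,:,1]-im[:,:,0]-im[:,:,2],(3,3),0)
    if name=="bg":print(g[box[0]:box[1]:6,box[2]:box[3]:6].round())
    m=comp(g<4,box);m=cv2.morphologyEx(m.astype(np.uint8),cv2.MORPH_CLOSE,np.ones((3,3)))
    cs=max(cv2.findContours(m,0,1)[0],key=cv2.contourArea).reshape(-1,2)
    X=np.array([onz(n,p,z)[:2] for p in cs]); r=cv2.minAreaRect((X*1000).astype(np.float32)); print(name,n,m.sum(),r); print(cv2.boxPoints(r)[:].round(1).tolist())
foot("top",t,(172,215,258,320),.008,"stand");foot("side",s,(205,255,228,286),.008,"stand")
foot("top",t,(185,235,332,372),.010,"holder");foot("side",s,(178,205,276,320),.010,"holder")
foot("top",t,(198,254,160,222),.006,"rack");foot("side",s,(290,360,203,282),.006,"rack")
# sleeve
k=comp(t.sum(2)<120,(185,225,335,372));v,u=np.nonzero(k);print("black top",u.mean(),v.mean(),u.min(),u.max(),v.min(),v.max())
E
```

```text
panel top 112 [182.2946 228.375 ] [0.5158 0.3075 0.16  ] [array([0.5207, 0.2448, 0.16  ]), array([0.5113, 0.3658, 0.16  ])] 0.12138827274806815 yaw 94.45478622180293
panel side 299 [252.3612 289.6187] [0.5197 0.2798 0.16  ] [array([0.5279, 0.2178, 0.16  ]), array([0.5083, 0.3655, 0.16  ])] 0.1490124328145356 yaw 97.57527230074166
stand top 1306 ((655.3114624023438, -32.89118957519531), (166.79078674316406, 97.16664123535156), 81.7566909790039)
[[595.2999877929688, -108.5], [691.4000244140625, -122.4000015258789], [715.2999877929688, 42.70000076293945], [619.2000122070312, 56.599998474121094]]
stand side 863 ((653.0394897460938, -44.57133483886719), (192.58441162109375, 91.2134017944336), 83.4926986694336)
[[596.7999877929688, -135.10000610351562], [687.4000244140625, -145.39999389648438], [709.2999877929688, 45.900001525878906], [618.5999755859375, 56.29999923706055]]
holder top 722 ((592.5042114257812, -251.00350952148438), (128.31393432617188, 87.00328826904297), 11.606736183166504)
[[520.9000244140625, -221.3000030517578], [538.4000244140625, -306.5], [664.0999755859375, -280.7000
[... 186 characters left out ...]
71.7999877929688, -311.3999938964844], [662.5999755859375, -296.6000061035156], [649.2000122070312, -214.6999969482422]]
rack top 1572 ((545.427490234375, 305.0260925292969), (156.33140563964844, 157.00125122070312), 5.015909194946289)
[[460.70001220703125, 376.3999938964844], [474.3999938964844, 220.0], [630.2000122070312, 233.6999969482422], [616.4000244140625, 390.1000061035156]]
rack side 1763 ((544.3603515625, 307.5910339355469), (152.97634887695312, 158.7112579345703), 4.40986967086792)
[[462.0, 380.79998779296875], [474.20001220703125, 222.60000610351562], [626.7000122070312, 234.39999389648438], [614.5, 392.6000061035156]]
black top 353.120218579235 202.86885245901638 345 362 195 215
```

```bash
python3 - <<'E'
from h import *
im=np.load("avg.npz");t,s=im["top"],im["side"]
# stand: predicted rim corners vs picked; print rim mask fit
m=comp(t.sum(2)>312,(180,202,266,314));cs=max(cv2.findContours(m.astype(np.uint8),0,1)[0],key=cv2.contourArea).reshape(-1,2)
X=np.array([onz("top",p,.058)[:2] for p in cs])*1000;print("rim top",m.sum(),cv2.minAreaRect(X.astype(np.float32)))
# collar end: picks
k=lambda z,u,v:None
a=((714+.5)/3.4-.5+155,(229+.5)/3.4-.5+160);b=((352+.5)/2.857-.5+200,(43+.5)/2.857-.5+150)
print("collar tri",tri(a,b),onz("top",a,.146))
c0=np.array([.5925,-.251,0])
for yaw in(10,11.6,13):
    y=np.radians(yaw);ex=np.array([np.cos(y),np.sin(y),0]);u=(-ex+[0,0,1])/np.sqrt(2)
    f=c0+.03*ex+[0,0,.04]
    print(yaw,"pred collar",f+.15*u,proj("top",f+.15*u),proj("side",f+.15*u))
O=t.copy().astype(np.uint8);S=s.astype(np.uint8)
def draw(n,I,off,k,X,c):
    p=(proj(n,X)-off+.5)*k-.5;cv2.circle(I,tuple(int(round(q)) for q in p),2,c,-1)
T=cv2.resize(O[165:235,258:382],None,fx=5,fy=5,interpolation=2);Z=cv2.resize(S[155:260,225:335],None,fx=5,fy=5,interpolation=2)
y=np.radians(-8.24);e=np.array([np.cos(y),np.sin(y),0]);g=np.array([-e[1],e[0],0]);c=np.array([.6553,-.0329,0])
for i in(-1,1):
  for j in(-1,1):
    for n,I,o in(("top",T,(258,165)),("side",Z,(225,155))):
      draw(n,I,np.array(o),5,c+i*.05*e+j*.085*g+[0,0,.008],(0,0,255));draw(n,I,np.array(o),5,c+i*.0165*e+j*.0725*g+[0,0,.06],(0,255,0))
y=np.radians(11.6);ex=np.array([np.cos(y),np.sin(y),0]);u=(-ex+[0,0,1])/np.sqrt(2);ey=np.array([-ex[1],ex[0],0]);v=np.cross(u,ey);f=c0+.03*ex+[0,0,.04]
for a in np.linspace(0,6.2,16):
  for n,I,o in(("top",T,(258,165)),("side",Z,(225,155))): draw(n,I,np.array(o),5,f+.15*u+.021*(np.cos(a)*ey+np.sin(a)*v),(0,255,255))
for i in(-1,1):
  for j in(-1,1):
    for n,I,o in(("top",T,(258,165)),("side",Z,(225,155))): draw(n,I,np.array(o),5,c0+i*.065*ex+j*.045*ey+[0,0,.01],(0,0,255))
cv2.imwrite("pics/ov.png",np.hstack([T[:350],np.zeros((350,180,3),np.uint8)]) if 0 else T); cv2.imwrite("pics/ovs.png",Z)
E
```

```text
rim top 445 ((656.6737060546875, -32.96836853027344), (162.5816192626953, 39.55341720581055), 81.27526092529297)
collar tri (array([ 0.5131, -0.2691,  0.1374]), np.float64(0.0036200105575410267)) [ 0.5137 -0.2675  0.146 ]
10 pred collar [ 0.5176 -0.2642  0.1461] [363.5742 225.7957] [320.8066 163.1967]
11.6 pred collar [ 0.518  -0.2663  0.1461] [364.225 225.662] [320.8905 162.7902]
13 pred collar [ 0.5184 -0.2681  0.1461] [364.7906 225.5303] [320.9494 162.4334]
```

View pics/ov.png

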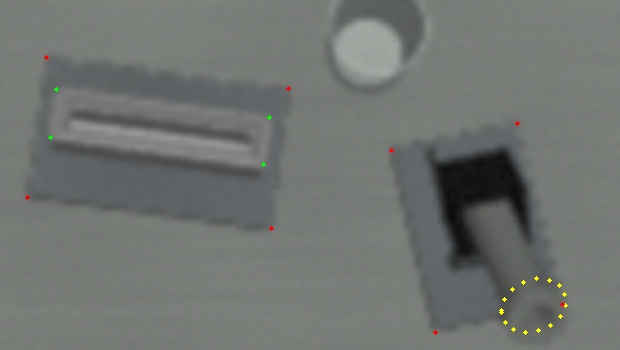

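View pics/ovs.png

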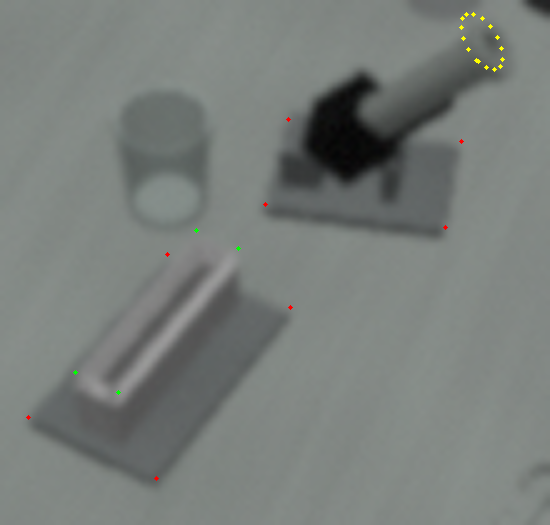

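The overlay shows the foot corners (red) on the foot edges within about 1 px in both views. The collar is observed about 1–2 px further down/right than predicted. That is good enough to start, so I'll raise and turn the tool to the panel's yaw first.

Request:
send_rows --targets '[[[0,0,-0.2],[0,0,-0.0547]],[[0,0,-0.2],[0,0,-0.0547]],[[0,0,-0.2],[0,0,-0.0547]],[[0,0,-0.2],[0,0,-0.0547]],[[0,0,-0.2],[0,0,-0.0547]],[[0,0,-0.2],[0,0,-0.0547]],[[0,0,-0.2],[0,0,-0.0547]],[[0,0,-0.2],[0,0,-0.0547]]]' --gripper 60

```text
time_s: 1.7
ee_pos: [0.1913, -0.6733, 0.2942]
tool_rot: [[-0.086, 0.996, 0.0], [0.996, 0.086, 0.0], [0.0, 0.0, -1.0]]
force: [0.5, 0.3, -0.2]
grip_width: 0.0602
grasp_force: 0.0
```

```bash
cat >> h.py <<'E'
def goto(p,R=None):
    o=ctrl.observe();T=np.array(o["tool_rot"]);d=np.array(p)-o["ee_pos"]
    from scipy.spatial.transform import Rotation as Q
    rv=np.zeros(3) if R is None else Q.from_matrix(T.T@R).as_rotvec()
    print("t",o["time_s"],"pos",o["ee_pos"],"shift units",T.T@d/.05,"turn units",rv/np.pi,"deg",np.degrees(rv),"F",o["force"],"w",o["grip_width"],"j",o["joints"])
def down(yaw): # tool y at world angle yaw, z down
    a=np.radians(yaw);return np.c_[[-np.sin(a),np.cos(a),0],[np.cos(a),np.sin(a),0],[0,0,-1]]
E
python3 - <<'E'
from h import *
goto([.56,-.2,.28],down(4.6));goto([.516,.306,.24],down(4.6))
E
```

```text
t 1.7 pos [ 0.1913 -0.6733  0.2942] shift units [8.7945 8.1638 0.2853] turn units [ 0.    -0.     0.002] deg [ 0.0019 -0.001   0.3521] F [ 0.4589  0.2723 -0.1846] w 0.06022506302821686 j [-76.0482  17.2657  96.4799   0.0022  66.255  -81.0012]
t 1.7 pos [ 0.1913 -0.6733  0.2942] shift units [18.9527  8.1606  1.0855] turn units [ 0.    -0.     0.002] deg [ 0.0019 -0.001   0.3521] F [ 0.4589  0.2723 -0.1846] w 0.06022506302821686 j [-76.0482  17.2657  96.4799   0.0022  66.255  -81.0012]
```

Request:
send_rows --targets '[[[0.85,0.85,0],[0,0,0]],[[0.85,0.85,0],[0,0,0]],[[0.85,0.85,0],[0,0,0]],[[0.85,0.85,0],[0,0,0]],[[0.85,0.85,0],[0,0,0]],[[0.85,0.85,0],[0,0,0]],[[0.85,0.85,0],[0,0,0]],[[0.85,0.85,0],[0,0,0]]]'

```text
time_s: 2.7
ee_pos: [0.5038, -0.3054, 0.2942]
tool_rot: [[-0.081, 0.997, 0.001], [0.997, 0.081, -0.0], [-0.0, 0.0, -1.0]]
force: [-0.3, -1.1, 0.3]
grip_width: 0.0602
grasp_force: 0.0
```

Request:
send_rows --targets '[[[0.9,0.85,0],[0,0,0]],[[0.95,0.51,0],[0,0,0]],[[1,0,0],[0,0,0]],[[1,0,0],[0,0,0]],[[1,0,0],[0,0,0]],[[1,0,0],[0,0,0]],[[1,0,0],[0,0,0]],[[1,0,0],[0,0,0.002]]]'

```text
time_s: 3.7
ee_pos: [0.5385, 0.0912, 0.2942]
tool_rot: [[-0.074, 0.997, 0.001], [0.997, 0.074, 0.0], [0.0, 0.001, -1.0]]
force: [0.5, -0.7, -0.6]
grip_width: 0.0599
grasp_force: 0.0
```

Request:
send_rows --targets '[[[1,0,0.2],[0,0,0]],[[1,0,0.3],[0,0,0]],[[1,0,0.3],[0,0,0]],[[0.8,0,0.2],[0,0,0]],[[0.4,0,0.0],[0,0,0]],[[0,0,0],[0,0,0]]]'

```text
time_s: 4.45
ee_pos: [0.5233, 0.2997, 0.2443]
tool_rot: [[-0.076, 0.997, 0.0], [0.997, 0.076, 0.0], [0.0, 0.0, -1.0]]
force: [0.4, -0.7, 0.8]
grip_width: 0.0599
grasp_force: 0.0
```

```bash
python3 - <<'E'
from h import *
goto([.516,.306,.24],down(4.6))
t=np.mean([ctrl.read_camera("top").astype(float) for _ in range(3)],0);s=np.mean([ctrl.read_camera("side").astype(float) for _ in range(3)],0)
a=cv2.resize(t[170:270,150:240],None,fx=4.4,fy=4.4);b=cv2.resize(s[230:360,200:300],None,fx=3.4,fy=3.4)
e=ctrl.observe()["ee_pos"]
for n,I,o,k in(("top",a,(150,170),4.4),("side",b,(200,230),3.4)):
    p=(proj(n,e)-o+.5)*k-.5;cv2.circle(I,tuple(int(round(q)) for q in p),3,(0,0,255),-1)
h=440;I=np.zeros((h,a.shape[1]+b.shape[1],3));I[:,:a.shape[1]]=a[:h];I[:b.shape[0],a.shape[1]:]=b[:h];cv2.imwrite("pics/p1.png",I)
E
```

```text
t 4.45 pos [0.5233 0.2997 0.2443] shift units [ 0.1377 -0.1366  0.0856] turn units [ 0.0001 -0.     -0.0014] deg [ 0.0173 -0.0027 -0.2584] F [ 0.4209 -0.716   0.7553] w 0.05993785597560457 j [ 27.5826  11.0519 109.8467  -0.005   59.0844  23.2435][ WARN:0@2.618] global loadsave.cpp:1063 imwrite_ Unsupported depth image for selected encoder is fallbacked to CV_8U.
```

View pics/p1.png

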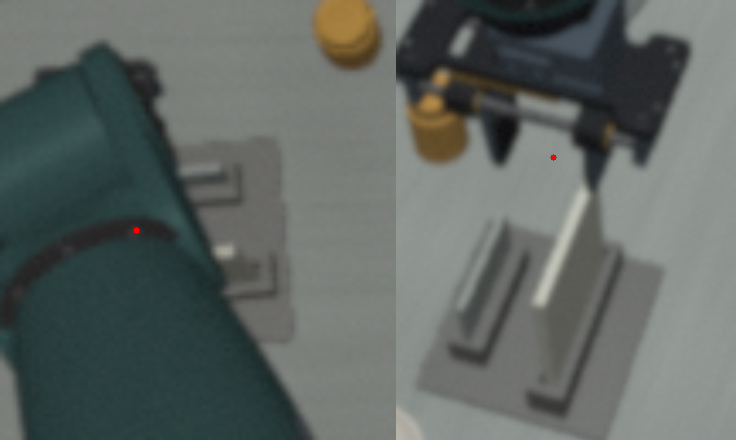

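The picture shows the open fingers straddling the panel's top edge, at side-crop tips (500,165) and (592,185), with the plate clear. Descending to grasp.

Request:
send_rows --targets '[[[0.14,-0.14,0.3],[0,0,-0.0014]],[[0,0,0.6],[0,0,0]],[[0,0,0.6],[0,0,0]],[[0,0,0.5],[0,0,0]],[[0,0,0.25],[0,0,0]],[[0,0,0],[0,0,0]]]'

```text
time_s: 5.5
ee_pos: [0.5151, 0.3054, 0.1306]
tool_rot: [[-0.079, 0.997, -0.001], [0.997, 0.079, -0.001], [-0.001, -0.001, -1.0]]
force: [1.0, -0.1, 0.2]
grip_width: 0.06
grasp_force: 0.0
```

Request:
send_rows --targets '[[[0,0,0],[0,0,0]],[[0,0,0],[0,0,0]],[[0,0,0],[0,0,0]],[[0,0,0],[0,0,0]],[[0,0,0],[0,0,0]],[[0,0,0],[0,0,0]]]' --gripper 0

```text
time_s: 6.25
ee_pos: [0.5158, 0.3056, 0.1315]
tool_rot: [[-0.079, 0.997, 0.0], [0.997, 0.079, 0.0], [0.0, 0.0, -1.0]]
force: [0.3, 0.4, 0.3]
grip_width: 0.0098
grasp_force: 30.0
```

Request:
send_rows --targets '[[[0,0,-0.3],[0,0,0]],[[0,0,-0.4],[0,0,0]],[[0,0,-0.5],[0,0,0]],[[0,0,-0.6],[0,0,0]],[[0,0,-0.5],[0,0,0]],[[0,0,-0.2],[0,0,0]],[[0,0,0],[0,0,0]]]'

```text
time_s: 7.12
ee_pos: [0.5159, 0.3056, 0.2572]
tool_rot: [[-0.079, 0.997, 0.001], [0.997, 0.079, 0.001], [0.001, 0.001, -1.0]]
force: [-0.2, -0.3, -2.4]
grip_width: 0.0101
grasp_force: 30.0
```

```bash
python3 - <<'E'
from h import *
goto([.656,-.033,.25],down(-8.4))
s=np.mean([ctrl.read_camera("side").astype(float) for _ in range(3)],0)
np.save("s1.npy",s)
e=ctrl.observe()["ee_pos"]
m=comp(s.sum(2)>380,(150,330,180,300));v,u=np.nonzero(m);print(m.sum(),u.mean(),v.mean(),u.min(),u.max(),v.min(),v.max())
for y in(-.06,.06):print(proj("side",e+[-.08*y,y,.03]),proj("side",e+[-.08*y,y,-.12]))
cv2.imwrite("pics/s1.png",cv2.resize(s[190:360,190:310].astype(np.uint8),None,fx=3.5,fy=3.5))
E
```

```text
t 7.125 pos [0.5159 0.3056 0.2572] shift units [-6.9724  2.2596  0.1439] turn units [ 0.0004 -0.0002  0.0718] deg [ 0.0646 -0.0381 12.9209] F [-0.2233 -0.3365 -2.429 ] w 0.010140516414420746 j [ 28.4165   9.8759 109.7742   0.0003  60.2751  23.8954]
5668 201.5804516584333 255.485179957657 180 245 150 329
[255.5387 249.1896] [258.2223 284.1602]
[236.795  291.0339] [241.7001 324.1236]
```

View pics/s1.png

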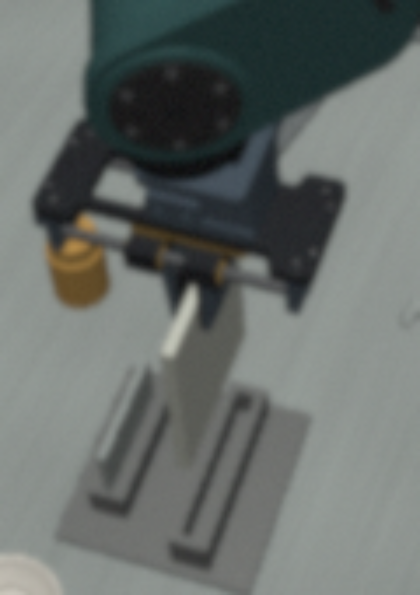

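The panel is lifted clear of the rack; its near top corner is at crop (168,360), where predicted, so the grip is centred. Carrying it to above the stand.

Request:
send_rows --targets '[[[0,0,0],[0,0,0.036]],[[0,0,0],[0,0,0.0358]],[[-0.5,0.3,0],[0,0,0]],[[-0.8,0.48,0],[0,0,0]],[[-0.9,0.55,0],[0,0,0]],[[-0.9,0.55,0],[0,0,0]],[[-0.9,0.55,0],[0,0,0]],[[-0.9,0.55,0],[0,0,0]]]'

```text
time_s: 8.28
ee_pos: [0.6274, 0.0397, 0.2554]
tool_rot: [[0.146, 0.989, -0.001], [0.989, -0.146, 0.0], [-0.0, -0.001, -1.0]]
force: [-0.0, -0.1, -2.6]
grip_width: 0.0098
grasp_force: 30.0
```

Request:
send_rows --targets '[[[-0.8,0.48,0],[0,0,0]],[[-0.6,0.3,0.2],[0,0,0]],[[0,0,0.4],[0,0,0]],[[0,0,0.2],[0,0,0]],[[0,0,0],[0,0,0]],[[0,0,0],[0,0,0]]]'

```text
time_s: 9.02
ee_pos: [0.6558, -0.0329, 0.2169]
tool_rot: [[0.145, 0.989, 0.001], [0.989, -0.145, -0.0], [0.0, 0.001, -1.0]]
force: [0.5, -0.3, -1.1]
grip_width: 0.0098
grasp_force: 30.0
```

```bash
python3 - <<'E'
from h import *
goto([.656,-.033,.19],down(-8.4))
s=np.mean([ctrl.read_camera("side").astype(float) for _ in range(4)],0)
t=np.mean([ctrl.read_camera("top").astype(float) for _ in range(4)],0)
np.savez("a2.npz",s=s,t=t)
Z=cv2.resize(s[170:265,215:305].astype(np.uint8),None,fx=5,fy=5,interpolation=2)
e=ctrl.observe()["ee_pos"]; R=ctrl.observe()["tool_rot"]
for y in(-.06,.06):
  for z in(-.03,.12):
    p=(proj("side",e+R@[y,0,z])-[215,170]+.5)*5-.5;cv2.circle(Z,tuple(int(round(q)) for q in p),2,(0,0,255),-1)
cv2.imwrite("pics/s2.png",Z)
E
```

```text
t 9.025 pos [ 0.6558 -0.0329  0.2169] shift units [-0.0024  0.0033  0.5385] turn units [ 0.0002 -0.      0.0003] deg [ 0.029  -0.003   0.0473] F [ 0.5438 -0.3132 -1.0784] w 0.00980465820486341 j [ -4.9021  17.693  104.5452   0.0015  57.7328   3.4499]
```

View pics/s2.png

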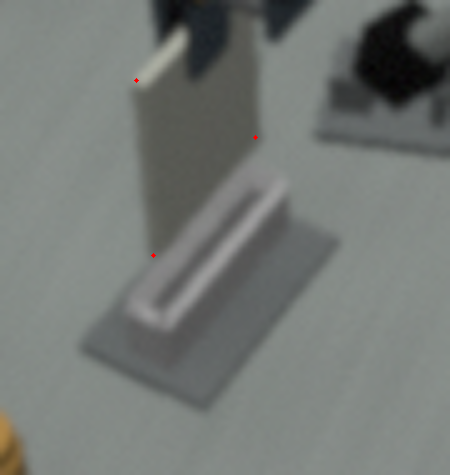

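The panel's lower corners are at s2 (155,255) and (258,140), matching the prediction. The stand's outer rim corners are at about (128,306), (168,328) and (290,184). Comparing the rim to its prediction:

```bash
python3 - <<'E'
from h import *
R=down(-8.4);c=np.array([.6558,-.0329,.06])
for a,b in((1,-1),(1,1),(-1,1)):
  X=c+R@[a*.0725,b*.0165,0];print("rim",(a,b),(proj("side",X)-[215,170]+.5)*5-.5)
for k in([.01,0,0],[0,.01,0],[0,0,.01]):print((proj("side",c+k)-proj("side",c))*5)
# profiles along stand x across rim, rectified at z=.06 in both views (panel-free top from start)
A=np.load("avg.npz");import scipy.ndimage as nd
for n in("top","side"):
  g=A[n].sum(2)
  xs=np.arange(-.032,.0325,.002)
  for name,al in(("mid",np.linspace(-.04,.04,41)),):
    pr=[np.mean([nd.map_coordinates(g,[[q[1]],[q[0]]],order=1)[0] for q in (proj(n,c+R@[y,x,0]) for y in al)]) for x in xs]
    print(n);print([(int(round(x*1000)),int(v)) for x,v in zip(xs,pr)])
  ys=np.arange(-.086,.0865,.002)
  pr=[np.mean([nd.map_coordinates(g,[[q[1]],[q[0]]],order=1)[0] for q in (proj(n,c+R@[y,x,0]) for x in np.linspace(-.004,.004,5))]) for y in ys]
  print([(int(round(x*1000)),int(v)) for x,v in zip(ys,pr) if abs(x)>.05])
E
```

```text
rim (1, -1) [167.364  317.0397]
rim (1, 1) [123.9032 296.8087]
rim (-1, 1) [245.3764 155.3103]
[-13.972   -4.2519]
[-6.3666 10.6138]
[ -0.7096 -10.3539]
top
[(-32, 290), (-30, 283), (-28, 271), (-26, 252), (-24, 240), (-22, 255), (-20, 294), (-18, 347), (-16, 385), (-14, 393), (-12, 395), (-10, 408), (-8, 426), (-6, 420), (-4, 366), (-2, 300), (0, 264), (2, 268), (4, 302), (6, 331), (8, 344), (10, 352), (12, 360), (14, 365), (16, 354), (18, 328), (20, 306), (22, 294), (24, 291), (26, 292), (28, 292), (30, 293), (32, 296)]
[(-86, 339), (-84, 318), (-82, 307), (-80, 304), (-78, 311), (-76, 325), (-74, 348), (-72, 364), (-70, 366), (-68, 354), (-66, 343), (-64, 337), (-62, 328), (-60, 308), (-58, 297), (-56, 289), (-54, 288), (-52, 291), (50, 300), (52, 304), (54, 307), (56, 309), (58, 314), (60, 321), (62, 335), (64, 351), (66, 363), (68, 368), (70, 370), (72, 357), (74, 338), (76, 317), (78, 312), (80, 316), (82, 329), (84, 344), (86, 358)]
side
[(-32, 258), (-30, 265), (-28, 283), (-26, 317), (-24, 363), (-22, 408), (-20, 439), (-18, 447), (-16, 431), (-14, 397), (-12, 355), (-10, 317), (-8, 292), (-6, 285), (-4, 297), (-2, 322), (0, 349), (2, 370), (4, 382), (6, 389), (8, 392), (10, 392), (12, 389), (14, 380), (16, 370), (18, 367), (20, 371), (22, 380), (24, 388), (26, 392), (28, 395), (30, 396), (32, 396)]
[(-86, 398), (-84, 398), (-82, 399), (-80, 400), (-78, 400), (-76, 401), (-74, 403), (-72, 404), (-70, 404), (-68, 405), (-66, 404), (-64, 402), (-62, 399), (-60, 397), (-58, 393), (-56, 389), (-54, 383), (-52, 376), (50, 338), (52, 339), (54, 340), (56, 341), (58, 342), (60, 343), (62, 347), (64, 352), (66, 360), (68, 377), (70, 396), (72, 415), (74, 428), (76, 429), (78, 416), (80, 394), (82, 362), (84, 329), (86, 304)]
```

Request:
send_rows --targets '[[[-0.01,0,0.2],[0,0,0]],[[0,0,0.3],[0,0,0]],[[0,0,0.2],[0,0,0]],[[0,0,0.1],[0,0,0]],[[0,0,0.06],[0,0,0]],[[0,0,0.06],[0,0,0]],[[0,0,0],[0,0,0]]]'

```text
time_s: 10.3
ee_pos: [0.656, -0.034, 0.171]
tool_rot: [[0.146, 0.989, 0.001], [0.989, -0.146, 0.0], [0.0, 0.001, -1.0]]
force: [0.2, 1.6, 3.1]
grip_width: 0.0099
grasp_force: 30.0
```

Request:
send_rows --targets '[[[0,0,0.06],[0,0,0]],[[0,0,0.06],[0,0,0]],[[0,0,0],[0,0,0]]]'

```text
time_s: 10.68
ee_pos: [0.6556, -0.0339, 0.1641]
tool_rot: [[0.146, 0.989, 0.0], [0.989, -0.146, 0.0], [0.0, -0.0, -1.0]]
force: [1.6, 1.6, -2.8]
grip_width: 0.0097
grasp_force: 30.0
```

Request:
send_rows --targets '[[[0,0,0.1],[0,0,0]],[[0,0,0.1],[0,0,0]],[[0,0,0.1],[0,0,0]],[[0,0,0.1],[0,0,0]],[[0,0,0.1],[0,0,0]],[[0,0,0.05],[0,0,0]],[[0,0,0],[0,0,0]]]'

```text
time_s: 11.55
ee_pos: [0.6554, -0.034, 0.1363]
tool_rot: [[0.146, 0.989, -0.001], [0.989, -0.146, 0.0], [0.0, -0.001, -1.0]]
force: [2.1, 4.3, -3.2]
grip_width: 0.0103
grasp_force: 30.0
```

Request:
send_rows --targets '[[[0,0,0.06],[0,0,0]],[[0,0,0.04],[0,0,0]],[[0,0,0.02],[0,0,0]],[[0,0,0],[0,0,0]]]'

```text
time_s: 12.05
ee_pos: [0.6559, -0.0339, 0.1316]
tool_rot: [[0.146, 0.989, 0.0], [0.989, -0.146, 0.0], [0.0, 0.0, -1.0]]
force: [-1.1, 6.6, 9.8]
grip_width: 0.0097
grasp_force: 30.0
```

Request:
send_rows --targets '[[[0,0,0.02],[0,0,0]],[[0,0,0],[0,0,0]]]'

```text
time_s: 12.3
ee_pos: [0.6565, -0.0339, 0.1315]
tool_rot: [[0.146, 0.989, 0.001], [0.989, -0.146, 0.0], [0.0, 0.001, -1.0]]
force: [-3.2, 8.3, 19.5]
grip_width: 0.0098
grasp_force: 30.1
```

Request:
send_rows --targets '[[[0,0,0],[0,0,0]],[[0,0,0],[0,0,0]],[[0,0,0],[0,0,0]],[[0,0,-0.3],[0,0,0]],[[0,0,-0.6],[0,0,0]],[[0,0,-0.9],[0,0,0]],[[0,0,-0.9],[0,0,0]],[[0,0,-0.9],[0,0,0]]]' --gripper 60

```text
time_s: 13.3
ee_pos: [0.6555, -0.0341, 0.3126]
tool_rot: [[0.146, 0.989, 0.001], [0.989, -0.146, -0.0], [-0.0, 0.001, -1.0]]
force: [1.3, 0.4, 0.5]
grip_width: 0.0599
grasp_force: 0.0
```

```bash
cat >> h.py <<'E'
def tubeR(yaw=11.6,tilt=45):
    y=np.radians(yaw);ex=np.array([np.cos(y),np.sin(y),0]);ey=np.array([-ex[1],ex[0],0]);a=np.radians(tilt)
    z=-ex*np.sin(a)-np.array([0,0,np.cos(a)]);return np.c_[np.cross(-ey,z),-ey,z]
E
python3 - <<'E'
from h import *
import scipy.ndimage as nd
print("beaker",onz("top",(333,166),.085),onz("top",(331,176),.003),"bottle",onz("top",(428,197),.15))
A=np.load("avg.npz");R=tubeR();u=-R[:,0];ey=-R[:,1];w=R[:,2]
y=np.radians(11.6);ex=np.array([np.cos(y),np.sin(y),0]);f=np.array([.5925,-.251,0])+.03*ex+[0,0,.04]
for n in P:
  d=np.cross(u,f+.09*u-(-np.array(P[n]["R"]).T@P[n]["t"]));d/=np.linalg.norm(d);d*=np.sign(d@ey) # visible lateral dir
  print(n,"lateral dir",d,"in (ey,w):",d@ey,d@w)
  g=A[n].sum(2);xs=np.arange(-.034,.0345,.002)
  for l in(.075,.095,.115):
    pr=[np.mean([nd.map_coordinates(g,[[q[1]],[q[0]]],order=1)[0] for q in(proj(n,f+k*u+x*d) for k in np.linspace(l-.01,l+.01,9))]) for x in xs]
    print(l,[(int(round(x*1000)),int(v)) for x,v in zip(xs,pr)])
  xs=np.arange(.12,.175,.003);pr=[nd.map_coordinates(g,[[q[1]],[q[0]]],order=1)[0] for q in(proj(n,f+k*u) for k in xs)];print("axial",[(int(round(x*1000)),int(v)) for x,v in zip(xs,pr)])
g=f+.08*u; goto(g+.0188*w,R);goto(g+.0188*w-.12*w,R)
E
```

```text
beaker [ 0.7299 -0.1795  0.085 ] [ 0.7151 -0.18    0.003 ] bottle [ 0.607  -0.4738  0.15  ]
top lateral dir [-0.3881  0.8998 -0.1992] in (ey,w): 0.959493263113226 0.28173157089742973
0.075 [(-34, 357), (-32, 349), (-30, 335), (-28, 318), (-26, 302), (-24, 282), (-22, 246), (-20, 199), (-18, 161), (-16, 165), (-14, 208), (-12, 254), (-10, 283), (-8, 294), (-6, 297), (-4, 298), (-2, 296), (0, 293), (2, 289), (4, 281), (6, 270), (8, 258), (10, 244), (12, 223), (14, 199), (16, 172), (18, 146), (20, 127), (22, 117), (24, 114), (26, 122), (28, 137), (30, 152), (32, 170), (34, 190)]
0.095 [(-34, 358), (-32, 358), (-30, 352), (-28, 339), (-26, 323), (-24, 308), (-22, 296), (-20, 283), (-18, 268), (-16, 254), (-14, 254), (-12, 268), (-10, 282), (-8, 292), (-6, 297), (-4, 297), (-2, 295), (0, 291), (2, 287), (4, 281), (6, 271), (8, 259), (10, 245), (12, 227), (14, 215), (16, 217), (18, 233), (20, 251), (22, 261), (24, 267), (26, 274), (28, 279), (30, 283), (32, 287), (34, 289)]
0.115 [(-34, 360), (-32, 361), (-30, 360), (-28, 355), (-26, 347), (-24, 330), (-22, 313), (-20, 299), (-18, 289), (-
[... 1847 characters left out ...]
 311), (129, 310), (132, 308), (135, 309), (138, 311), (141, 317), (144, 327), (147, 333), (150, 319), (153, 290), (156, 267), (159, 281), (162, 314), (165, 346), (168, 374), (171, 390), (174, 396)]
t 13.3 pos [ 0.6555 -0.0341  0.3126] shift units [-4.7474 -1.365   4.5857] turn units [ 0.1525 -0.2177  0.3676] deg [ 27.4565 -39.1793  66.16  ] F [1.31   0.3549 0.4868] w 0.059946120002444155 j [ -5.0121  12.2102 100.896   -0.0071  66.8426   3.3963]
t 13.3 pos [ 0.6555 -0.0341  0.3126] shift units [-4.1669  0.2312  2.89  ] turn units [ 0.1525 -0.2177  0.3676] deg [ 27.4565 -39.1793  66.16  ] F [1.31   0.3549 0.4868] w 0.059946120002444155 j [ -5.0121  12.2102 100.896   -0.0071  66.8426   3.3963]
```

Request:
send_rows --targets '[[[0,0,0],[0.01525,-0.02177,0.03676]],[[0,0,0],[0.01525,-0.02177,0.03676]],[[0,0,0],[0.01525,-0.02177,0.03676]],[[0,0,0],[0.01525,-0.02177,0.03676]],[[0,0,0],[0.01525,-0.02177,0.03676]],[[0,0,0],[0.01525,-0.02177,0.03676]],[[0,0,0],[0.01525,-0.02177,0.03676]],[[0,0,0],[0.01525,-0.02177,0.03676]]]' --gripper 72

```text
time_s: 14.3
ee_pos: [0.6557, -0.0339, 0.3111]
tool_rot: [[0.707, 0.421, -0.568], [0.38, -0.904, -0.197], [-0.596, -0.077, -0.799]]
force: [-0.8, -0.2, 0.8]
grip_width: 0.0723
grasp_force: 0.0
```

Request:
send_rows --targets '[[[0,0,0],[0.01525,-0.02177,0.03676]],[[0,0,0],[0.01525,-0.02177,0.03676]],[[0,0,0],[0,0,0]]]'

```text
time_s: 14.68
ee_pos: [0.6558, -0.0345, 0.3096]
tool_rot: [[0.692, 0.201, -0.694], [0.142, -0.98, -0.142], [-0.708, -0.001, -0.706]]
force: [-0.1, -0.4, -0.7]
grip_width: 0.0721
grasp_force: 0.0
```

```bash
python3 - <<'E'
from h import *
R=tubeR();u=-R[:,0];ey=-R[:,1];w=R[:,2]
y=np.radians(11.6);ex=np.array([np.cos(y),np.sin(y),0]);f=np.array([.5925,-.251,0])+.03*ex+[0,0,.04]
g=f+.08*u+.006*w-.002*ey; goto(g+.0188*w-.12*w,R);print(g)
E
```

```text
t 14.675 pos [ 0.6558 -0.0345  0.3096] shift units [1.1473 4.0294 2.9743] turn units [-0.0002  0.0004  0.0001] deg [-0.0297  0.0778  0.0191] F [-0.1325 -0.3768 -0.7193] w 0.07205258021144877 j [ -1.3365  33.5212  79.8827  -9.7226 110.6671  77.3078]
[ 0.5627 -0.2592  0.0923]
```

Request:
send_rows --targets '[[[0,0.6,0],[0,0,0]],[[0,0.9,0],[0,0,0]],[[0,0.9,0.2],[0,0,0]],[[0.2,0.9,0.5],[0,0,0]],[[0.35,0.7,0.7],[0,0,0]],[[0.35,0.03,0.8],[0,0,0]],[[0.25,0,0.77],[0,0,0]],[[0,0,0],[0,0,0]]]'

```text
time_s: 15.68
ee_pos: [0.6311, -0.2453, 0.163]
tool_rot: [[0.69, 0.202, -0.695], [0.144, -0.979, -0.141], [-0.71, -0.003, -0.705]]
force: [0.6, 0.3, -0.2]
grip_width: 0.0722
grasp_force: 0.0
```

```bash
python3 - <<'E'
from h import *
R=tubeR();u=-R[:,0];ey=-R[:,1];w=R[:,2];g=np.array([.5627,-.2592,.0923])
goto(g+.0188*w,R)
e=ctrl.observe()["ee_pos"]
s=np.mean([ctrl.read_camera("side").astype(float) for _ in range(4)],0).astype(np.uint8)
Z=cv2.resize(s[130:260,215:350],None,fx=4.4,fy=4.4,interpolation=2)
for X in(e,g,g-.08*u,g+.07*u):
    p=(proj("side",X)-[215,130]+.5)*4.4-.5;cv2.circle(Z,tuple(int(round(q)) for q in p),2,(0,0,255),-1)
cv2.imwrite("pics/s3.png",Z)
E
```

```text
t 15.675 pos [ 0.6311 -0.2453  0.163 ] shift units [0.0218 0.0012 2.3629] turn units [-0.0004  0.0011  0.0007] deg [-0.0803  0.207   0.1333] F [ 0.6178  0.3485 -0.1707] w 0.07218812170656937 j [-15.8024  41.9867  82.3885 -19.1383  97.0501  67.3729]
```

View pics/s3.png

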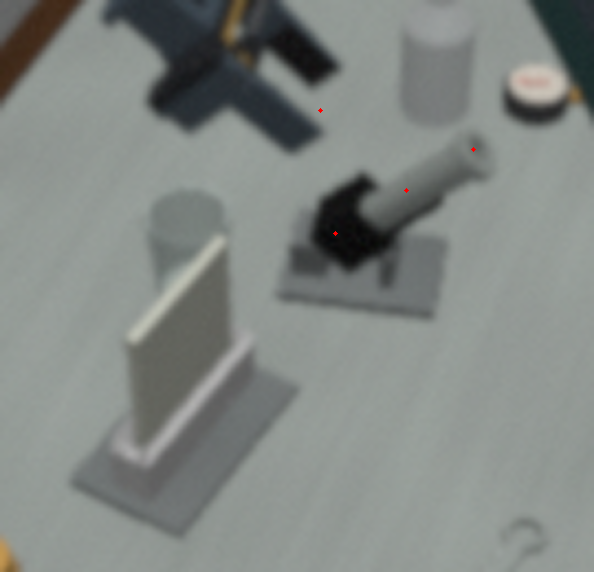

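The panel is seated in the stand (s3 around (180,345)). The open gripper hovers over the tube, and the predicted axis dots (335,233)-(406,190)-(473,150) lie on the tube. Advancing along the tool z to grasp.

Request:
send_rows --targets '[[[0.02,0,0.4],[0,0.001,0.0007]],[[0,0,0.5],[0,0,0]],[[0,0,0.5],[0,0,0]],[[0,0,0.4],[0,0,0]],[[0,0,0.3],[0,0,0]],[[0,0,0.26],[0,0,0]],[[0,0,0],[0,0,0]]]'

```text
time_s: 16.75
ee_pos: [0.5514, -0.261, 0.0795]
tool_rot: [[0.694, 0.199, -0.692], [0.14, -0.98, -0.141], [-0.706, 0.001, -0.708]]
force: [0.4, -0.1, -0.9]
grip_width: 0.0717
grasp_force: 0.0
```

Request:
send_rows --targets '[[[0,0,0],[0,0,0]],[[0,0,0],[0,0,0]],[[0,0,0],[0,0,0]],[[0,0,0],[0,0,0]],[[0,0,0],[0,0,0]]]' --gripper 0

```text
time_s: 17.38
ee_pos: [0.5521, -0.2609, 0.08]
tool_rot: [[0.695, 0.199, -0.691], [0.14, -0.98, -0.142], [-0.705, 0.001, -0.709]]
force: [-0.4, 0.9, 1.0]
grip_width: 0.0306
grasp_force: 30.0
```

Request:
send_rows --targets '[[[-0.1,0,0],[0,0,0]],[[-0.2,0,0],[0,0,0]],[[-0.2,0,0],[0,0,0]],[[0,0,0],[0,0,0]]]'

```text
time_s: 17.88
ee_pos: [0.5341, -0.2647, 0.0983]
tool_rot: [[0.695, 0.199, -0.691], [0.14, -0.98, -0.141], [-0.705, 0.002, -0.709]]
force: [0.6, -1.0, -0.1]
grip_width: 0.0306
grasp_force: 30.0
```

```bash
python3 - <<'E'
from h import *
import scipy.ndimage as nd
A=np.load("avg.npz");S=np.mean([ctrl.read_camera("side").astype(float) for _ in range(4)],0)
T=np.mean([ctrl.read_camera("top").astype(float) for _ in range(4)],0)
R=tubeR();u=-R[:,0];w=R[:,2];g=np.array([.5627,-.2592,.0923])+.002*w
xs=np.arange(.02,.125,.003)
for n,a in(("side",A["side"]),("side",S),("top",A["top"]),("top",T)):
    q=np.array([proj(n,g+x*u) for x in xs]);print(n,[(int(round(x*1000+80)),int(v)) for x,v in zip(xs,nd.map_coordinates(a.sum(2),[q[:,1],q[:,0]],order=1))])
E
```

```text
side [(100, 279), (103, 279), (106, 279), (109, 280), (112, 279), (115, 280), (118, 282), (121, 281), (124, 280), (127, 280), (130, 280), (133, 284), (136, 293), (139, 308), (142, 321), (145, 317), (148, 299), (151, 279), (154, 274), (157, 289), (160, 324), (163, 355), (166, 381), (169, 395), (172, 399), (175, 401), (178, 402), (181, 403), (184, 402), (187, 397), (190, 379), (193, 346), (196, 284), (199, 215), (202, 162)]
side [(100, 177), (103, 204), (106, 242), (109, 274), (112, 300), (115, 308), (118, 314), (121, 313), (124, 313), (127, 313), (130, 313), (133, 313), (136, 313), (139, 310), (142, 311), (145, 313), (148, 313), (151, 312), (154, 309), (157, 307), (160, 314), (163, 326), (166, 340), (169, 356), (172, 353), (175, 333), (178, 317), (181, 324), (184, 345), (187, 372), (190, 382), (193, 369), (196, 313), (199, 243), (202, 187)]
top [(100, 290), (103, 289), (106, 290), (109, 291), (112, 289), (115, 287), (118, 291), (121, 296), (124, 301), (127, 310), (130, 319), (133, 318), (136, 313), (139, 300), (142, 283), (145, 277), (148, 273), (151, 272), (154, 274), (157, 282), (160, 289), (163, 295), (166, 305), (169, 315), (172, 313), (175, 318), (178, 330), (181, 346), (184, 362), (187, 367), (190, 369), (193, 368), (196, 368), (199, 368), (202, 367)]
top [(100, 176), (103, 178), (106, 174), (109, 172), (112, 169), (115, 168), (118, 169), (121, 168), (124, 168), (127, 171), (130, 169), (133, 167), (136, 165), (139, 164), (142, 164), (145, 163), (148, 163), (151, 167), (154, 168), (157, 167), (160, 167), (163, 167), (166, 165), (169, 162), (172, 156), (175, 154), (178, 157), (181, 156), (184, 153), (187, 157), (190, 161), (193, 164), (196, 181), (199, 217), (202, 260)]
```

Request:
send_rows --targets '[[[-0.3,0,0],[0,0,0]],[[-0.4,0,0],[0,0,0]],[[-0.4,0,0],[0,0,0]],[[-0.4,0,0],[0,0,0]],[[-0.3,0,0],[0,0,0]],[[-0.5,0,-0.5],[0,0,0]],[[-0.6,0,-0.6],[0,0,0]],[[-0.3,0,-0.3],[0,0,0]]]'

```text
time_s: 19.27
ee_pos: [0.472, -0.2773, 0.2622]
tool_rot: [[0.696, 0.199, -0.69], [0.14, -0.98, -0.142], [-0.704, 0.003, -0.71]]
force: [0.4, -0.5, -3.1]
grip_width: 0.0309
grasp_force: 30.0
```

```bash
python3 - <<'E'
from h import *
S=np.mean([ctrl.read_camera("side").astype(float) for _ in range(4)],0);T=np.mean([ctrl.read_camera("top").astype(float) for _ in range(4)],0)
for n,I,b in(("side",S,(178,215,238,272)),("top",T,(170,215,260,320))):
    m=comp(I.sum(2)>(430 if n=="side" else 410),b);v,u=np.nonzero(m);c=np.array([u.mean(),v.mean()]);w=np.linalg.eigh(np.cov(np.c_[u,v].T))[1][:,1];q=(np.c_[u,v]-c)@w
    E=[onz(n,c+w*(q.min()-.3),.16),onz(n,c+w*(q.max()+.3),.16)];d=E[1]-E[0];print(n,len(u),c,(E[0]+E[1])/2,onz(n,c,.16),np.linalg.norm(d),np.degrees(np.arctan2(d[1],d[0])))
goto([.5419,-.0164,.20],tubeR(-8.3,0))
E
```

```text
side 106 [253.4245 195.9057] [ 0.6558 -0.0313  0.16  ] [ 0.6568 -0.0259  0.16  ] 0.11815488901327625 80.12351922990439
top 101 [290.7723 183.2673] [ 0.6557 -0.0357  0.16  ] [ 0.6558 -0.0352  0.16  ] 0.11813013730324078 81.48937954922154
t 19.675 pos [ 0.4714 -0.2768  0.2588] shift units [ 2.543  -4.8224 -0.8788] turn units [0.0432 0.2473 0.1043] deg [ 7.7797 44.5082 18.7751] F [-0.6676  1.3167 -2.5491] w 0.030534187250456507 j [-21.8747  23.8231 100.2964 -22.9916  95.2572  62.7818]
```

Request:
send_rows --targets '[[[0,0,0],[0.0072,0.0412,0.0174]],[[0,0,0],[0.0072,0.0412,0.0174]],[[0,0,0],[0.0072,0.0412,0.0174]],[[0,0,0],[0.0072,0.0412,0.0174]],[[0,0,0],[0.0072,0.0412,0.0174]],[[0,0,0],[0.0072,0.0412,0.0174]],[[0,0,0],[0,0,0]]]'

```text
time_s: 20.55
ee_pos: [0.4704, -0.277, 0.2598]
tool_rot: [[0.989, -0.146, 0.0], [-0.146, -0.989, -0.001], [0.001, 0.001, -1.0]]
force: [0.6, -0.1, -2.6]
grip_width: 0.0302
grasp_force: 30.0
```

Request:
send_rows --targets '[[[0.05,-0.4,0],[0,0,0]],[[0.1,-0.8,0],[0,0,0]],[[0.1,-0.8,0],[0,0,0]],[[0.1,-0.9,0],[0,0,0]],[[0.1,-0.9,0],[0,0,0]],[[0.1,-0.8,0],[0,0,0]],[[0.07,-0.6,0],[0,0,0]],[[0,-0.16,0],[0,0,0]]]'

```text
time_s: 21.55
ee_pos: [0.5417, -0.0138, 0.2595]
tool_rot: [[0.99, -0.141, -0.001], [-0.141, -0.99, -0.002], [-0.0, 0.002, -1.0]]
force: [0.3, 0.6, -3.6]
grip_width: 0.0309
grasp_force: 30.0
```

```bash
cat > m.py <<'E'
from h import *
import scipy.ndimage as nd
R=tubeR(-8.5,0);goto([.5421,-.0165,.0912],R)
o=ctrl.observe();T=np.array(o["tool_rot"]);e=o["ee_pos"]
S=np.mean([ctrl.read_camera("side").astype(float) for _ in range(6)],0);np.save("s4.npy",S)
G=S.sum(2);ax=T[:,0];c=e-.0188*T[:,2]
cam=-np.array(P["side"]["R"]).T@P["side"]["t"];d=np.cross(ax,c-cam);d/=np.linalg.norm(d);print("d in tool",T.T@d)
f=lambda X:nd.map_coordinates(G,[[proj("side",X)[1]],[proj("side",X)[0]]],order=1)[0]
xs=np.arange(-.03,.0305,.002);print("off mm",(xs*1000).round().astype(int).tolist())
for l in(-.088,-.082,-.075,-.068,-.06,-.05,-.04,-.03,.03,.04,.05,.06,.068,.074,.08,.086):print(int(l*1000),[int(f(c+l*ax+x*d)) for x in xs])
E
python3 m.py
```

```text
t 21.55 pos [ 0.5417 -0.0138  0.2595] shift units [0.0175 0.0466 3.3656] turn units [0.0006 0.0001 0.0022] deg [0.1    0.0251 0.3937] F [ 0.2874  0.5677 -3.5984] w 0.030880300814580774 j [ -3.8743   4.1824 115.9765  -0.113   59.8738  94.2887]
d in tool [ 0.     -0.73    0.6835]
off mm [-30, -28, -26, -24, -22, -20, -18, -16, -14, -12, -10, -8, -6, -4, -2, 0, 2, 4, 6, 8, 10, 12, 14, 16, 18, 20, 22, 24, 26, 28, 30]
-88 [390, 391, 392, 391, 391, 390, 387, 380, 374, 369, 362, 358, 358, 356, 345, 330, 319, 314, 312, 312, 307, 303, 296, 292, 293, 301, 303, 299, 279, 265, 259]
-82 [388, 388, 388, 388, 382, 368, 343, 312, 279, 254, 245, 243, 243, 244, 254, 271, 285, 298, 311, 313, 305, 287, 265, 252, 245, 251, 265, 277, 283, 275, 268]
-75 [383, 384, 384, 383, 378, 369, 356, 335, 317, 302, 289, 280, 270, 274, 280, 284, 298, 309, 313, 309, 297, 278, 251, 228, 219, 217, 233, 254, 277, 277, 265]
-68 [281, 319, 352, 372, 379, 380, 376, 374, 376, 382, 389, 396, 395, 388, 375, 362, 349, 333, 320, 306, 289, 273, 258, 239, 229, 228, 243, 263, 281, 289, 282]
-60 [115, 125, 154, 206, 252, 291, 322, 335
[... 1107 characters left out ...]
82, 64, 67, 84, 98, 106, 111, 114, 117, 127, 149, 193, 250, 294, 318, 326, 328, 346]
68 [108, 105, 106, 102, 102, 106, 104, 102, 103, 104, 104, 100, 93, 82, 69, 70, 78, 97, 106, 110, 116, 119, 125, 145, 180, 225, 265, 293, 311, 315, 320]
74 [187, 154, 122, 108, 102, 102, 104, 106, 110, 121, 131, 135, 122, 101, 75, 75, 86, 102, 109, 112, 114, 116, 125, 140, 178, 224, 273, 298, 313, 317, 317]
80 [320, 263, 205, 146, 116, 105, 105, 110, 114, 119, 128, 127, 118, 99, 85, 75, 82, 95, 112, 119, 125, 135, 149, 177, 212, 252, 284, 306, 315, 319, 319]
86 [356, 316, 251, 190, 141, 123, 119, 123, 126, 122, 116, 99, 89, 79, 73, 77, 91, 122, 155, 197, 221, 242, 260, 280, 293, 305, 314, 317, 320, 319, 320]
```

```bash
python3 - <<'E'
from h import *
def al(n,X,ax):
    cam=-np.array(P[n]["R"]).T@P[n]["t"];v=X-cam;v/=np.linalg.norm(v);k=v@ax;return abs(k)/np.sqrt(1-k*k)
R=tubeR();u=-R[:,0];g=np.array([.5627,-.2592,.0923])+.07*u
print("holder",al("side",g,u),al("top",g,u))
o=ctrl.observe();T=np.array(o["tool_rot"]);print("now",al("side",o["ee_pos"]-.075*T[:,0],T[:,0]))
E
```

```text
holder 0.5624911379602757 1.1803446978605876
now 0.3111520570145689
```

```bash
cat > m2.py <<'E'
from h import *
import scipy.ndimage as nd,sys
S=np.load("s4.npy") if len(sys.argv)<2 else np.mean([ctrl.read_camera("side").astype(float) for _ in range(6)],0)
o=ctrl.observe();T=np.array(o["tool_rot"]);e=o["ee_pos"];ax=T[:,0];c=e-.0165*T[:,2]
cam=-np.array(P["side"]["R"]).T@P["side"]["t"];d=np.cross(ax,c-cam);d/=np.linalg.norm(d)
xs=np.arange(-24,27,4);print("off",xs.tolist())
for l in range(-54,-104,-3):
    q=[proj("side",c+l*.001*ax+x*.001*d) for x in xs];print(l,[nd.map_coordinates(S.transpose(2,0,1).sum(0),[[a[1]],[a[0]]],order=1)[0].astype(int).item() for a in q])
for l in(-103,-82,-75,-64):print(l,proj("side",c+l*.001*ax))
E
python3 m2.py
```

```text
off [-24, -20, -16, -12, -8, -4, 0, 4, 8, 12, 16, 20, 24]
-54 [130, 136, 216, 310, 365, 389, 381, 346, 303, 259, 217, 194, 227]
-57 [152, 226, 297, 339, 372, 385, 377, 345, 305, 258, 218, 201, 235]
-60 [229, 313, 349, 355, 373, 382, 368, 340, 306, 263, 226, 217, 254]
-63 [310, 362, 375, 369, 383, 388, 367, 340, 312, 273, 237, 233, 264]
-66 [358, 381, 375, 380, 394, 391, 368, 340, 312, 279, 245, 228, 258]
-69 [383, 381, 371, 376, 380, 376, 353, 328, 304, 276, 245, 223, 248]
-72 [386, 376, 357, 342, 328, 318, 306, 302, 300, 272, 240, 221, 246]
-75 [383, 371, 328, 283, 253, 253, 275, 310, 325, 295, 238, 216, 247]
-78 [381, 367, 308, 246, 222, 231, 269, 321, 341, 318, 244, 226, 256]
-81 [389, 375, 324, 265, 244, 246, 265, 294, 312, 293, 256, 249, 275]
-84 [391, 386, 360, 321, 308, 298, 288, 277, 291, 279, 271, 278, 289]
-87 [392, 390, 383, 371, 361, 358, 337, 316, 313, 305, 293, 298, 302]
-90 [390, 388, 388, 386, 385, 387, 375, 368, 357, 352, 331, 326, 323]
-93 [389, 386, 389, 387, 387, 390, 387, 388, 384, 384, 368, 361, 358]
-96 [387, 383, 386, 384, 387, 386, 387, 385, 389, 385, 386, 384, 386]
-99 [384, 383, 383, 384, 385, 386, 387, 385, 389, 389, 390, 391, 390]
-102 [385, 386, 387, 388, 389, 387, 390, 393, 391, 390, 392, 392, 396]
-103 [320.8746 192.6934]
-82 [313.9553 189.94  ]
-75 [311.6682 189.0299]
-64 [308.0935 187.6075]
```

Request:
send_rows --targets '[[[0,0,0],[0,0,-0.0556]],[[0,0,0],[0,0,-0.0556]],[[0,0,0],[0,0,-0.0556]],[[0,0,0],[0,0,-0.0556]],[[0,0,0],[0,0,-0.0556]],[[0,0,0],[0,0,-0.0556]],[[0,0,0],[0,0,-0.0556]],[[0,0,0],[0,0,-0.0556]]]'

```text
time_s: 22.85
ee_pos: [0.5412, -0.0171, 0.26]
tool_rot: [[0.309, 0.951, 0.002], [0.951, -0.309, -0.001], [-0.001, 0.002, -1.0]]
force: [0.6, 0.4, -3.0]
grip_width: 0.0314
grasp_force: 30.0
```

```bash
python3 - <<'E'
from h import *
import scipy.ndimage as nd
S=np.mean([ctrl.read_camera("side").astype(float) for _ in range(6)],0);np.save("s5.npy",S)
o=ctrl.observe();T=np.array(o["tool_rot"]);e=o["ee_pos"];ax=T[:,0];c=e-.0165*T[:,2];print(o["time_s"],e,ax)
cam=-np.array(P["side"]["R"]).T@P["side"]["t"];d=np.cross(ax,c-cam);d/=np.linalg.norm(d);print("d",T.T@d)
v=c-cam;v/=np.linalg.norm(v);k=v@ax;print("alpha",abs(k)/np.sqrt(1-k*k))
xs=np.arange(-26,27,4);print("off",xs.tolist())
for l in range(20,120,4):
    q=[proj("side",c+l*.001*ax+x*.001*d) for x in xs];print(l,[nd.map_coordinates(S.sum(2),[[a[1]],[a[0]]],order=1)[0].astype(int).item() for a in q])
E
```

```text
23.15 [ 0.5413 -0.0166  0.26  ] [ 0.3168  0.9485 -0.0004]
d [ 0.     -0.8267  0.5626]
alpha 0.685865640399737
off [-26, -22, -18, -14, -10, -6, -2, 2, 6, 10, 14, 18, 22, 26]
20 [222, 134, 130, 251, 356, 385, 382, 360, 323, 275, 220, 172, 142, 183]
24 [328, 241, 179, 265, 360, 386, 381, 360, 323, 274, 224, 181, 168, 201]
28 [377, 337, 270, 284, 365, 388, 381, 361, 324, 277, 222, 186, 182, 229]
32 [388, 379, 354, 331, 367, 386, 381, 361, 326, 277, 225, 196, 222, 271]
36 [392, 391, 381, 366, 376, 388, 383, 359, 325, 275, 228, 222, 262, 296]
40 [392, 392, 384, 371, 378, 390, 383, 357, 322, 273, 230, 244, 286, 301]
44 [392, 393, 384, 373, 375, 389, 382, 358, 322, 275, 232, 252, 290, 294]
48 [392, 391, 386, 373, 379, 388, 380, 356, 321, 274, 233, 254, 288, 271]
52 [394, 391, 389, 379, 378, 387, 381, 361, 321, 274, 234, 248, 264, 250]
56 [390, 394, 389, 378, 379, 389, 381, 355, 322, 272, 231, 237, 248, 283]
60 [379, 392, 389, 378, 376, 381, 370, 347, 314, 268, 230, 236, 279, 336]
64 [379, 378, 386, 372, 361, 352, 335, 324, 304, 264, 230, 269, 343, 379]
68 [397, 344, 365, 351, 310, 288, 300,
[... 228 characters left out ...]
345, 335, 334, 367, 388, 388]
84 [446, 331, 259, 248, 251, 257, 295, 333, 355, 365, 377, 389, 386, 387]
88 [457, 356, 262, 251, 250, 254, 280, 331, 363, 381, 388, 388, 388, 392]
92 [461, 378, 267, 252, 252, 249, 258, 283, 323, 365, 386, 394, 399, 405]
96 [465, 398, 273, 253, 252, 249, 251, 253, 272, 319, 367, 392, 404, 426]
100 [466, 417, 287, 250, 253, 250, 252, 249, 254, 272, 321, 365, 391, 428]
104 [464, 434, 305, 253, 251, 254, 251, 251, 252, 254, 270, 311, 356, 414]
108 [461, 451, 323, 255, 253, 250, 254, 253, 254, 251, 252, 265, 302, 383]
112 [454, 463, 341, 259, 253, 250, 250, 248, 250, 249, 250, 251, 268, 359]
116 [443, 472, 362, 266, 250, 251, 249, 256, 252, 250, 250, 249, 261, 342]
```

Request:
send_rows --targets '[[[0,0,0],[0,0,0.0556]],[[0,0,0],[0,0,0.0556]],[[0,0,0],[0,0,0.0556]],[[0,0,0],[0,0,0.0556]],[[0,0,0],[0,0,0.0556]],[[0,0,0],[0,0,0.0556]],[[0,0,0],[0,0,0.0556]],[[0,0,0],[0,0,0.0556]]]'

```text
time_s: 24.15
ee_pos: [0.5413, -0.0164, 0.26]
tool_rot: [[0.988, -0.153, 0.002], [-0.153, -0.988, -0.001], [0.002, 0.001, -1.0]]
force: [1.5, -0.7, -3.1]
grip_width: 0.0305
grasp_force: 30.0
```

Request:
send_rows --targets '[[[0,0,0.2],[0,0,0]],[[0,0,0.5],[0,0,0]],[[0,0,0.6],[0,0,0]],[[0,0,0.6],[0,0,0]],[[0,0,0.4],[0,0,0]],[[0,0,0.2],[0,0,0]],[[0,0,0],[0,0,0]]]'

```text
time_s: 25.02
ee_pos: [0.5413, -0.0165, 0.1344]
tool_rot: [[0.99, -0.143, 0.001], [-0.143, -0.99, -0.001], [0.001, 0.001, -1.0]]
force: [0.6, 0.4, -2.0]
grip_width: 0.0306
grasp_force: 30.0
```

```bash
python3 -c "
from h import *
goto([.5448,-.0169,.094],tubeR(-8.5,0))"
```

```text
t 25.025 pos [ 0.5413 -0.0165  0.1344] shift units [ 0.0708 -0.0023  0.809 ] turn units [ 0.0003 -0.0003  0.0015] deg [ 0.0502 -0.0458  0.2615] F [ 0.6186  0.4107 -1.9814] w 0.030630822317379007 j [ -4.1823  14.1648 119.787   -0.0743  46.0061  94.1077]
```

Request:
send_rows --targets '[[[0.03,0,0.3],[0,0,0.0015]],[[0.04,0,0.3],[0,0,0]],[[0,0,0.16],[0,0,0]],[[0,0,0.05],[0,0,0]],[[0,0,0],[0,0,0]],[[0,0,0],[0,0,0]]]'

```text
time_s: 25.78
ee_pos: [0.5454, -0.017, 0.0949]
tool_rot: [[0.989, -0.149, 0.002], [-0.149, -0.989, -0.001], [0.003, 0.001, -1.0]]
force: [0.4, 0.0, -2.4]
grip_width: 0.0306
grasp_force: 30.0
```

```bash
python3 -c "
from h import *
goto([.5448,-.0169,.094],tubeR(-8.5,0))"; python3 m2.py x | head -17
```

```text
t 25.775 pos [ 0.5454 -0.017   0.0949] shift units [-0.0119 -0.0003  0.0172] turn units [ 0.0002 -0.0008 -0.0005] deg [ 0.0391 -0.144  -0.0855] F [ 0.4443  0.0333 -2.3769] w 0.03061516408003801 j [ -4.2087  18.2558 119.9083  -0.075   41.6953  94.4327]
off [-24, -20, -16, -12, -8, -4, 0, 4, 8, 12, 16, 20, 24]
-54 [423, 419, 403, 388, 397, 412, 404, 370, 323, 279, 285, 357, 405]
-57 [421, 418, 404, 388, 396, 411, 405, 371, 326, 283, 282, 355, 407]
-60 [417, 415, 404, 393, 399, 410, 400, 368, 325, 285, 275, 343, 401]
-63 [414, 410, 403, 399, 410, 412, 396, 369, 332, 293, 274, 326, 391]
-66 [413, 408, 401, 404, 419, 417, 398, 369, 337, 300, 270, 297, 370]
-69 [418, 405, 393, 396, 409, 404, 387, 360, 331, 300, 267, 278, 354]
-72 [421, 401, 375, 363, 357, 360, 353, 344, 326, 294, 259, 265, 351]
-75 [423, 402, 353, 306, 292, 299, 322, 340, 339, 295, 254, 271, 356]
-78 [426, 407, 350, 279, 268, 277, 315, 351, 356, 319, 283, 310, 380]
-81 [427, 416, 375, 334, 309, 304, 327, 349, 357, 344, 334, 364, 405]
-84 [425, 422, 408, 390, 374, 365, 361, 372, 375, 382, 389, 404, 422]
-87 [423, 422, 420, 416, 417, 409, 407, 408, 414, 415, 421, 424, 430]
-90 [423, 421, 424, 425, 427, 425, 422, 426, 427, 428, 429, 427, 430]
-93 [424, 424, 425, 425, 428, 427, 426, 426, 426, 428, 426, 427, 428]
-96 [419, 422, 423, 422, 423, 425, 424, 425, 425, 425, 426, 424, 425]
-99 [415, 416, 417, 420, 420, 420, 419, 422, 423, 421, 424, 425, 424]
```

Request:
send_rows --targets '[[[-0.01,0,0.01],[0,-0.0005,0]],[[0,0,0],[0,0,0]],[[0,0,0],[0,0,0]],[[0,0,0],[0,0,0]]]'

```text
time_s: 26.58
ee_pos: [0.5446, -0.0169, 0.094]
tool_rot: [[0.989, -0.149, 0.0], [-0.149, -0.989, -0.001], [0.0, 0.001, -1.0]]
force: [-0.7, -0.7, -2.6]
grip_width: 0.0306
grasp_force: 30.0
```

```bash
python3 -c "
from h import *
goto([.5447,-.0168,.0945],tubeR(-8.5,0))
print(ctrl.finish_job())"
```

```text
t 26.575 pos [ 0.5446 -0.0169  0.094 ] shift units [ 0.0015 -0.0027 -0.0106] turn units [ 0.0002 -0.0001 -0.0005] deg [ 0.043  -0.0168 -0.085 ] F [-0.7209 -0.6941 -2.5817] w 0.030592594324031556 j [ -4.209   18.3296 119.9373  -0.0663  41.7196  94.4254]
the job is handed in; nothing more can be done
None
```

I handed the job in at 26.6 s: the panel is fully home in the stand and released, and the tube is held level at the sight point, to within an estimated 2–3 mm, facing the screen; no verdict came back.

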